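Find the spindle's flat by feel and hold the guide collar on it

TASK

I am refitting the guide collar on the sole-edge spindle: pinch the end of the spindle and turn it until the milled flat faces squarely out of the open side of the dust hood and you feel it there under one finger. Then fetch the guide collar (the steel ring with the brass set screw, not the plain spacer), slip it upright over the spindle with its screw on the side of the flat and hold it there, the screw at the middle of the flat and the collar clear above the drum, so that I can tighten it. Finish while you are still gripping it in that place, do not let go, and leave the spacer, the wax tin, the hex key and the hammer where they lie.

Things in the scene. Friction and masses are not known exactly. Their poses are not given: they have to be found in the camera images.
- unit: Spindle machine fixed to the bench: green base plate 190 x 220 x 12 mm, grey flange bearing (86 mm square, top at 41 mm) and a half-round green sheet dust hood round the back of the spindle, inner radius 100 mm, rim 143 mm above the bench. Origin: on the bench under the spindle's axis. z up; +x points out of the middle of the hood's open side (160 degrees wide).
- spindle_axis (a point): Point on the spindle's axis at the height of the middle of the flat, 134 mm above the bench. Axes as unit. It does not turn.
- spindle_tip (a point): Top centre of the upright dark steel spindle, 160 mm above the bench. Diameter 20 mm; from 116 to 152 mm above the bench one side is milled flat (17 mm across flat and opposite side, 20 mm elsewhere); above 152 mm a nose tapers to 12 mm. A yellow dab on the end points to the flat. Turns endlessly either way with light drag (0.12 N m), stays where left. This point does not turn.
- spindle_flat (a point): The bright milled flat of the spindle (spindle_flat_face), 14 mm wide and 36 mm high, turning with the spindle. Origin: middle of the flat's face, 7 mm from the spindle's axis and 134 mm above the bench. +x points straight out of the flat, z up. At the start it faces some other way than out of the hood's opening (at least 45 degrees off).
- collar: Guide collar, loose on the bench, a steel ring: outside diameter 44 mm, bore 22 mm, 20 mm high, about 0.17 kg, with its brass set screw (9 mm diameter) backed out and standing 6 mm out of its rim at mid-height, and a yellow dab on its upper face beside the screw. Origin: centre of its underside. z up along the bore; +x points out along the screw.
- collar_mid (a point): Centre of the collar's bore at mid-height, 10 mm above its underside. Axes as collar.
- collar_screw (a point): Outer end of the brass set screw, 28 mm from the collar's axis along its +x, 10 mm above its underside. Axes as collar.
- spacer: Plain aluminium spacer ring without a screw, outside diameter 40 mm, bore 21 mm, 14 mm high, lying on the bench. A bystander. Origin: centre of its underside.
- wax_tin: Round red tin of wax, diameter 71 mm, 27 mm high. A bystander. Origin: centre of its underside.
- hex_key: Dark L-shaped hex key, lying flat, 90 mm long arm along its y, 28 mm short arm, 6 mm thick. A bystander. Origin: middle of the long arm, on the bench.
- hammer: Hammer with a wooden handle lying along its x, 260 mm long, with a steel head 26 mm high at +x. A bystander. Origin: middle of its length, on the bench.
- drum_top (a point): On the spindle's axis, top of the washer (38 mm diameter) on the brown abrasive drum, 98 mm above the bench. The drum (diameter 50 mm, 55 to 95 mm above the bench) is fixed to the spindle and turns with it.
There are look-alikes about, which are no part of the job. What is shaped like the collar but orange is not meant.

How it is judged:
On the way:
1. a finger presses on the spindle's flat while the flat faces out of the hood's open side (within 0.25 rad) (contact force between the fingers and spindle_flat_face above 3 N and angle between the x axis of spindle_flat and the x axis of unit, either way round below 0.25 rad and x of spindle_flat in the frame of unit above 0 m), for 0.3 s.
At the end, for the whole second after the job is handed in: The flat faces out of the hood (within 0.25 rad); the gripped collar (over 3 N) is still, upright round the spindle (within 4 mm of its axis, tilt under 0.12 rad), its mid-height within 7 mm of the flat's middle and the screw's end within 7 mm of the flat's middle line, on the flat's side (angle between the x axis of spindle_flat and the x axis of unit, either way round below 0.25 rad and x of spindle_flat in the frame of unit above 0 m and horizontal distance between collar_mid and spindle_axis below 0.004 m and z of collar_mid in the frame of spindle_axis between -0.007 and 0.007 m and angle between collar's own z axis and vertical below 0.12 rad and x of collar_screw in the frame of spindle_flat above 0.015 m and y of collar_screw in the frame of spindle_flat between -0.007 and 0.007 m and contact force between the fingers and collar above 3 N and linear speed of collar below 0.02 m/s); the arm keeps its last pose, push and grip.
It fails at once if the spacer, the wax tin, the hex key or the hammer is moved by more than 20 mm (distance of any of spacer, wax_tin, hex_key, hammer from where it was at the start of the episode above 0.02 m).
It also fails if it takes over 64 s, if anything falls off the work surface, if the arm or the gripper's body presses on something with over 40 N, if the wrist force passes 120 N, or if a joint passes its speed limit or range.

ROBOT

A 7-joint arm with a two-finger parallel gripper is mounted at the origin on the work surface. World frame = base frame: x ahead of the robot, y to its left, z up, the work surface at z = 0. Lengths are in m, angles in rad, forces in N, time in s.
With the tool pointing down it reaches from about 0.35 to 0.9 m from the base axis. Payload 19.9 kg.
Tool frame: the origin (TCP) lies between the finger pads; the fingertips stand 19 mm ahead of it and the grasp point (between the pads) is the TCP; z points along the fingers, y is the line along which they close (so a half turn about z gives the same grasp; the last joint's range is limited). The gripper opens to 94 mm and grips with 3 to 60 N. Pads are 16 mm wide; open, the fingers measure 119 mm over their backs; the gripper's body (75 mm by 177 mm) begins 78 mm behind the grasp point.
Start: joints at [-1.268, 0.417, -0.01, 1.614, 0.005, 1.111, -0.053], TCP at [0.211, 0.588, 0.224] pointing down, gripper open.
Joint ranges: [-2.81, 2.81], [-0.39, 2.02], [-1.27, 1.25], [0.06, 2.57], [-1.19, 4.33], [0.19, 2], [-2.82, 2.82]. Speed limits (rad/s): [1.89, 1.89, 2.39, 2.39, 3.01, 3.01, 3.01].

INTERFACE

Orientations are given as a 3x3 rotation matrix whose columns are the frame's x, y, z axes.
In Python, from rig import robot gives the robot as it stands. Calls block until the motion is done:
- robot.move_ptp(position, orientation): joint-space move of the TCP to a pose.
- robot.move_linear(position, velocity=0.15, frame=None, threshold=None): straight line of the TCP; frame=None keeps the orientation; velocity is the mean speed in m/s. With threshold (N) it stops when the force on the tool has changed by that much, and returns True; else False.
- robot.goto_joints(angles): joint-space move.
- robot.gripper_to(opening): finger opening in m; the grip force is fixed at half the most; returns when the fingers have stopped.
- robot.pause(seconds).
- robot.ik(position, orientation): joint angles nearest the present ones, or None.
- robot.get_state(): the state.
- robot.grab_frame(name): name is "scene" or "top" or "wrist"; returns the picture (420x560x3 uint8, red, green, blue); there is no depth.
- robot.camera_info(name): a dict with "fx", "fy", "cx", "cy" (pixels), "rvec" (rotation vector, rad) and "tvec" (3), from world to camera coordinates, as OpenCV has them. Camera axes: x right, y down, z forward; pixel columns grow to the right and rows downward; lengths in m; the calibration is good to about 2 mm. A picture is of the moment at which its call begins: read the wrist's pose just before it. camera_info takes no time and is no camera call; for the wrist camera it gives the pose at the moment of the call.
A pose or a line that the arm cannot do raises robot.PlanningError and nothing moves.
- robot.sign_off(): hands the job in; it is judged then, once.
The state is a dict: "time": time; "qpos": joint angles; "joint_vel": joint speeds; "effort": joint torques, N m; "ee_pos": TCP position; "tool_rot": TCP orientation; "force": force on the tool from outside, world axes, zero at the start; "moment": the same for the moment, N m; "opening": finger opening in m; "grasp_force": force on a finger pad.
Only numpy, scipy, OpenCV 4.12 (cv2) and the standard library are available. Lean on these libraries where they do the work, as an engineer would, in place of code of your own. Each camera call takes 0.05 s, during which the arm holds its last target. There are 200 camera calls.

## Working session

There is one attempt and no reset: what is moved stays moved. The work goes in short steps, each a Python script; the robot and the scene stay as the last script left them, time stands still between calls to the robot, and variables do not carry over. Pictures are saved under pics/ and viewed, at most 10 in all, crops included, and the job is handed in when it is done.

```bash
ls; mkdir -p pics
python3 - <<'E'
from rig import robot
import cv2,numpy as np
a=robot.grab_frame("scene");b=robot.grab_frame("top")
cv2.imwrite("pics/scene.png",a[:,:,::-1]);cv2.imwrite("pics/top.png",b[:,:,::-1])
for n in("scene","top","wrist"):print(n,robot.camera_info(n))
s=robot.get_state();print(s['tool_rot'],s['time'])
E
```

```text
pics
scene {'fx': 438.81943398039857, 'fy': 438.81943398039857, 'cx': 284.9185310168385, 'cy': 215.7329984505978, 'rvec': array([ 1.5678713 ,  2.00971554, -0.79869306]), 'tvec': array([ 0.14788363, -0.32682129,  1.50364696])}
top {'fx': 414.64338940962807, 'fy': 414.64338940962807, 'cx': 284.84958734181714, 'cy': 204.84316180534893, 'rvec': array([ 2.13371964, -2.12408783,  0.15466247]), 'tvec': array([-0.00301274,  0.63248854,  1.01514605])}
wrist {'fx': 302.3915317728717, 'fy': 302.3915317728717, 'cx': 278.8737027796785, 'cy': 209.04357567904754, 'rvec': array([-2.40006475, -1.69092271, -0.20371721]), 'tvec': array([-0.62476236, -0.02577895,  0.3906219 ])}
[[-9.41126647e-01  3.38054069e-01 -2.83306431e-04]
 [ 3.38054176e-01  9.41126064e-01 -1.05137890e-03]
 [-8.87958502e-05 -1.08525362e-03 -9.99999407e-01]] 0.1
```

View pics/scene.png

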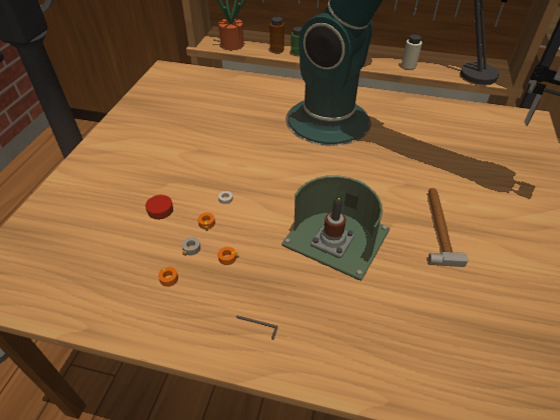

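View pics/top.png

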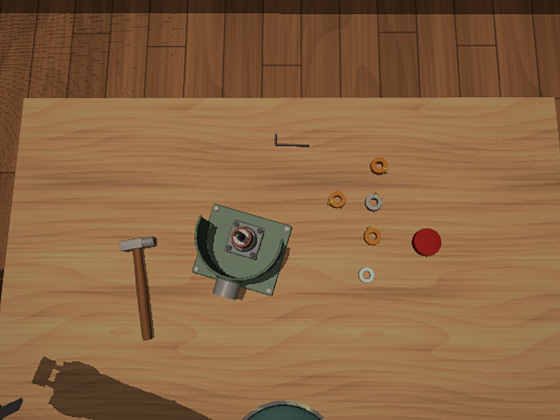

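Candidates for the collar in the top image: a steel ring with a screw at (374,202), orange rings at (379,166), (338,200) and (372,237), and a plain bright ring, the spacer, at (367,275). The steel one at (374,202) (scene (191,246)) fits the description. I'll check it, along with the spindle, in an enlarged crop.

Run:
```python
import cv2,numpy as np
a=cv2.imread("pics/scene.png");b=cv2.imread("pics/top.png")
def c(i,x,y,w=50,h=37,s=8):return cv2.resize(i[y:y+h,x:x+w],None,fx=s,fy=s,interpolation=cv2.INTER_CUBIC)
cv2.imwrite("pics/crop1.png",np.vstack([np.hstack([c(b,220,220),c(b,350,184)]),np.hstack([c(a,312,193),c(a,168,228)])]))
```

```text
(no output)
```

View pics/crop1.png

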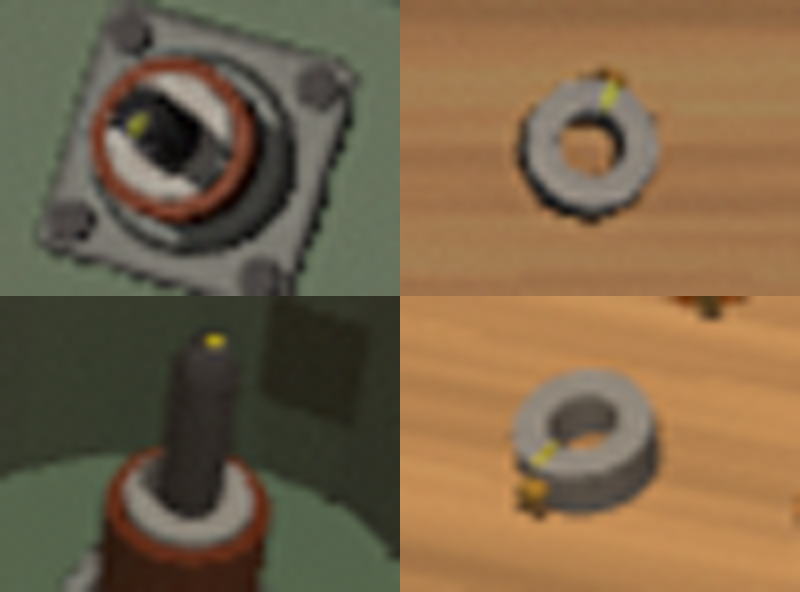

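The steel ring's dab and brass screw point up and slightly right in the top image, so it is the collar. The spindle's yellow dab sits left of its centre, at about (237,235.5) in the top image. Next I'll triangulate and go above the spindle for a close look.

```bash
cat > h.py <<'E'
import cv2,numpy as np
from rig import robot
def P(ci):
    K=np.array([[ci['fx'],0,ci['cx']],[0,ci['fy'],ci['cy']],[0,0,1]])
    return K@np.c_[cv2.Rodrigues(np.array(ci['rvec']))[0],ci['tvec']]
def tri(c1,p1,c2,p2):
    X=cv2.triangulatePoints(P(c1),P(c2),np.array(p1,float).reshape(2,1),np.array(p2,float).reshape(2,1))[:,0];return X[:3]/X[3]
def at_z(ci,p,z):
    M=P(ci);A=np.c_[M[:,:2],-np.array([*p,1.])];return np.linalg.solve(A,-(M[:,2]*z+M[:,3]))[:2]
def R(closing):  # tool down, y axis at world yaw `closing`
    y=np.array([np.cos(closing),np.sin(closing),0]);z=np.array([0,0,-1.]);return np.c_[np.cross(y,z),y,z]
E
python3 - <<'E'
from h import *
S=robot.camera_info("scene");T=robot.camera_info("top")
np.set_printoptions(precision=4,suppress=True)
print("tip",tri(S,(337.8,198.9),T,(238,235.5)),"dab",tri(S,(338.9,198.5),T,(237.2,235.6)))
print("collar top",tri(S,(191.1,243.9),T,(373.9,201.9)))
B=[at_z(T,(220+u/8,220+v/8),.045) for u,v in[(130,32),(320,87),(262,275),(68,220)]]
print(B,np.mean(B,0),[np.degrees(np.arctan2(*(B[i]-B[j])[::-1])) for i,j in((0,3),(1,2))])
c=at_z(T,(373.9,201.9),.02);d=at_z(T,(350+211/8,184+93/8),.02);print(c,d,np.degrees(np.arctan2(*(d-c)[::-1])))
s=robot.get_state();print(robot.camera_info("wrist"))
ci=robot.camera_info("wrist");Rm=cv2.Rodrigues(ci['rvec'])[0];cw=-Rm.T@ci['tvec'];print("cam in tool",s['tool_rot'].T@(cw-s['ee_pos']),s['tool_rot'].T@Rm.T)
c=np.mean(B,0)
for cl in np.radians(range(-180,180,30)):
    q=robot.ik([*c,.3],R(cl));print(round(np.degrees(cl)),None if q is None else np.round(q,2))
E
```

```text
tip [0.5434 0.1048 0.1602] dab [0.543  0.1069 0.1615]
collar top [ 0.6461 -0.2342  0.0192]
[array([0.5832, 0.1248]), array([0.5657, 0.0633]), array([0.5057, 0.0808]), array([0.5228, 0.1431])] [0.5444 0.103 ] [np.float64(-16.876432620010096), np.float64(-16.277176722053444)]
[ 0.6463 -0.2349] [ 0.6631 -0.2419] -22.567160364981905
{'fx': 302.3915317728717, 'fy': 302.3915317728717, 'cx': 278.8737027796785, 'cy': 209.04357567904754, 'rvec': array([-2.4001, -1.6909, -0.2037]), 'tvec': array([-0.6248, -0.0258,  0.3906])}
cam in tool [ 0.0694  0.0004 -0.1605] [[ 0.0014 -0.9709 -0.2396]
 [ 1.      0.0015 -0.0002]
 [ 0.0005 -0.2396  0.9709]]
-180 [ 0.6   0.4  -1.08  1.67  0.37  1.29  2.58]
-150 [-1.08  0.38  1.09  1.72 -0.35  1.25 -2.53]
-120 [-1.08  0.38  1.09  1.72 -0.35  1.25 -2.01]
-90 [-0.84  0.28  0.73  1.72 -0.2   1.22 -1.63]
-60 [-0.77  0.26  0.64  1.72 -0.16  1.22 -1.14]
-30 [-0.78  0.26  0.65  1.72 -0.17  1.22 -0.61]
0 [-0.72  0.25  0.58  1.72 -0.15  1.22 -0.11]
30 [-0.66  0.24  0.5   1.71 -0.13  1.22  0.4 ]
60 [-0.6   0.24  0.43  1.71 -0.1   1.21  0.9 ]
90 [-0.55  0.23  0.36  1.71 -0.09  1.21  1.41]
120 [-0.48  0.23  0.29  1.71 -0.07  1.21  1.92]
150 [-0.43  0.23  0.22  1.71 -0.05  1.21  2.42]
```

Run:
```python
from h import *
np.set_printoptions(precision=4,suppress=True)
robot.move_ptp([.544,.104,.26],R(np.radians(100)))
ci=robot.camera_info("wrist");im=robot.grab_frame("wrist")
np.save("w1.npy",ci,allow_pickle=True);cv2.imwrite("pics/w1.png",im[:,:,::-1])
m=P(ci)@np.array([.544,.104,.16,1]);u,v=m[:2]/m[2];print(u,v)
x,y=int(u)-50,int(v)-37;cv2.imwrite("pics/w1c.png",cv2.resize(im[y:y+75,x:x+100,::-1],None,fx=8,fy=8,interpolation=cv2.INTER_CUBIC));print(x,y,robot.get_state()['time'],robot.get_state()['qpos'])
```

```text
277.34660138784005 214.45393073611876
227 177 2.2583 [-0.5048  0.2638  0.3115  1.761  -0.0886  1.1307  1.5807]
```

View pics/w1c.png

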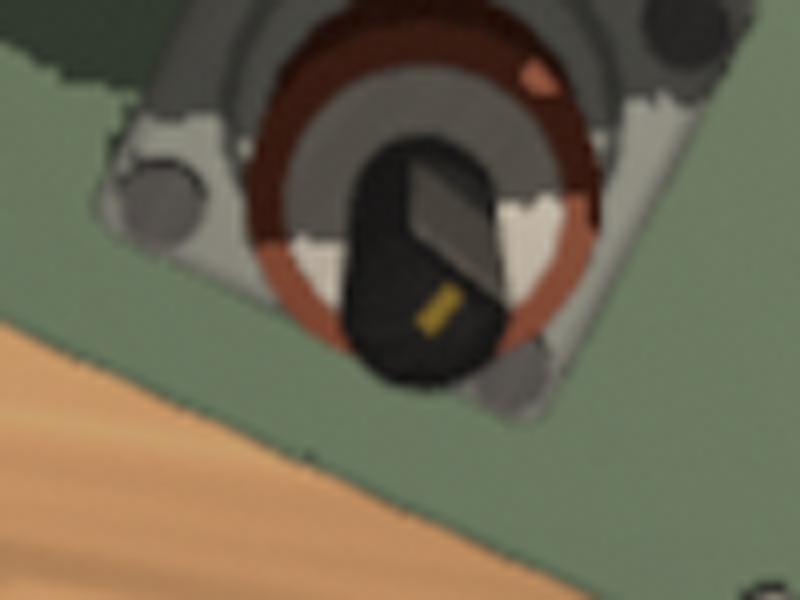

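The crop shows the flat's top edge running from (408,225) to (505,305), facing up-right, and the dab pointing the same way. The shaft outline has its left at 348, right at 505 and bottom at 388. Next I'll fit the model circle to this.

Run:
```python
from h import *
np.set_printoptions(precision=4,suppress=True)
ci=np.load("w1.npy",allow_pickle=True).item()
px=lambda u,v:(227+u/8-.44,177+v/8-.44)
def ext(x,y,z=.152,r=.01):
    t=np.linspace(0,2*np.pi,200);m=P(ci)@np.array([x+r*np.cos(t),y+r*np.sin(t),0*t+z,0*t+1]);m=m[:2]/m[2]
    u=(m[0]-227+.44)*8;v=(m[1]-177+.44)*8;return [u.min(),u.max(),v.min(),v.max()]
print(ext(.544,.104),ext(.5434,.1048,.16,.006))
for a,b,z in(((408,225),(505,305),.152),((428,325),(455,292),.16)):
    A=at_z(ci,px(*a),z);B=at_z(ci,px(*b),z);d=B-A;print(A,B,np.linalg.norm(d),np.degrees(np.arctan2(d[1],d[0])))
```

```text
[np.float64(319.4050371545445), np.float64(493.9476599118302), np.float64(199.98074554413282), np.float64(369.0368459683659)] [np.float64(360.41576787493204), np.float64(468.2025007229918), np.float64(246.8432501964692), np.float64(351.0893215072058)]
[0.537  0.1029] [0.5443 0.1155] 0.014581284961989568 59.86886468377969
[0.5461 0.1068] [0.5418 0.1091] 0.004846354241864682 151.8903661770195
```

Run:
```python
from h import *
np.set_printoptions(precision=4,suppress=True)
c=[.546,.1056]
robot.move_ptp([*c,.235],R(np.radians(150.5)))
robot.gripper_to(.06)
s=robot.get_state();f0=s['force'];print(s['qpos'],f0)
print(robot.move_linear([*c,.148],velocity=.08,threshold=8))
print(robot.get_state()['ee_pos'],robot.get_state()['force']-f0)
robot.gripper_to(0)
s=robot.get_state();print(s['opening'],s['grasp_force'],s['force']-f0,s['moment'],s['ee_pos'],s['qpos'],s['time'])
Rt=s['tool_rot'];print("force in tool",Rt.T@(s['force']-f0))
```

```text
[-0.3949  0.2857  0.1797  1.7815 -0.0572  1.0794  2.4313] [-0.4905  0.1535  0.1744]
False
[0.5463 0.1057 0.1485] [-0.3746  0.2593  0.2277]
0.01622488105601629 30.004651082381315 [ 8.9379 -3.4714 -4.6452] [-0.708  -2.0185  0.1279] [0.5472 0.1049 0.1481] [-0.3822  0.3857  0.1694  1.863  -0.0798  0.8972  2.4507] 5.8
force in tool [-1.3828 -9.4765  4.6689]
```

Run:
```python
from h import *
np.set_printoptions(precision=3,suppress=True)
ax=np.array([.5462,.1054])
for a in np.linspace(150.5,-16.5,6)[1:]:
    r=np.radians(a);p=ax-.0015*np.array([np.cos(r),np.sin(r)])
    robot.move_ptp([*p,.148],R(r))
    s=robot.get_state();print(a,s['qpos'],s['force'],s['moment'][2],s['opening'],s['grasp_force'],s['time'])
robot.pause(.5)
s=robot.get_state();print(s['ee_pos'],s['force'],np.degrees(np.arctan2(s['tool_rot'][1,1],s['tool_rot'][0,1])))
```

```text
117.1 [-0.476  0.394  0.288  1.866 -0.14   0.902  1.923] [-4.737  1.064  5.533] -0.1107998034365904 0.016322769332414208 30.00044821179472 6.3917
83.7 [-0.573  0.405  0.41   1.871 -0.202  0.906  1.395] [-4.488  3.634  5.272] -0.11032086921690053 0.016562810103283598 30.000469288788736 6.9833
50.30000000000001 [-0.672  0.424  0.536  1.876 -0.27   0.914  0.873] [-2.944  5.598  3.382] -0.12187618485887274 0.0163688015000718 30.00056588323787 7.5667
16.900000000000006 [-0.771  0.452  0.667  1.879 -0.346  0.927  0.356] [-0.241  5.945  2.284] -0.09067742668064574 0.016483871300123284 30.000139045296237 8.15
-16.5 [-0.868  0.493  0.802  1.881 -0.433  0.948 -0.15 ] [2.326 6.495 0.642] -0.12734046062125284 0.016492938016567704 29.999666752992198 8.725
[0.545 0.107 0.148] [ 2.621  6.236 -0.153] -16.208540570364388
```

Run:
```python
from h import *
np.set_printoptions(precision=4,suppress=True)
robot.gripper_to(.05)
p=robot.get_state()['ee_pos'];robot.move_linear([p[0],p[1],.25],velocity=.15)
robot.move_ptp([.646,-.235,.16],R(np.radians(67)))
ci=robot.camera_info("wrist");im=robot.grab_frame("wrist")
np.save("w2.npy",ci,allow_pickle=True);cv2.imwrite("pics/w2.png",im[:,:,::-1])
m=P(ci)@np.array([.646,-.235,.02,1]);u,v=m[:2]/m[2]
x,y=int(u)-50,int(v)-37;cv2.imwrite("pics/w2c.png",cv2.resize(im[y:y+75,x:x+100,::-1],None,fx=8,fy=8,interpolation=cv2.INTER_CUBIC));print(u,v,x,y,robot.get_state()['time'],robot.get_state()['qpos'])
```

```text
277.6381473204265 204.69539409372663 227 167 12.5917 [-0.0398  0.6389  0.5151  1.5137 -0.34    1.079   1.7222]
```

View pics/w2c.png

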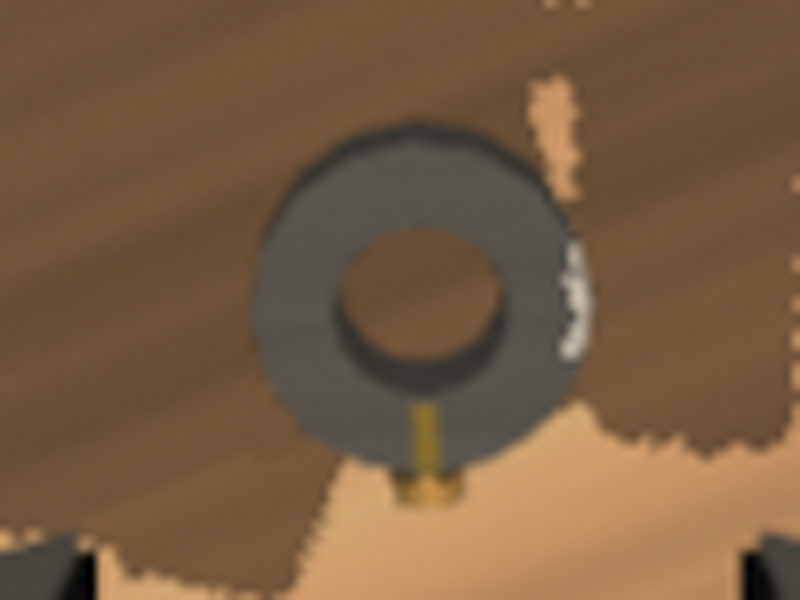

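The close crop shows the steel collar with its top-face centre at crop (422,308) and the dab and brass screw straight down at (426,437)–(429,490). The fingertips sit symmetrically to either side. Next I'll grasp it.

Run:
```python
from h import *
np.set_printoptions(precision=4,suppress=True)
ci=np.load("w2.npy",allow_pickle=True).item()
px=lambda u,v:(227+u/8-.44,167+v/8-.44)
S=robot.camera_info("scene");print("2-view",tri(ci,px(422,308),S,(191.1,243.9)))
c=at_z(ci,px(422,308),.02);d=at_z(ci,px(426,437),.02);e=at_z(ci,px(429,488),.0125)
yaw=np.arctan2(*(d-c)[::-1]);print(c,d,np.degrees(yaw),np.degrees(np.arctan2(*(e-c)[::-1])))
yaw=np.arctan2(*(e-c)[::-1])*.5+yaw*.5
Rc=R(yaw+np.pi/2)
robot.move_ptp([*c,.08],Rc)
f0=robot.get_state()['force']
print(robot.move_linear([*c,.0225],velocity=.08,threshold=10),robot.get_state()['ee_pos'])
robot.gripper_to(0)
s=robot.get_state();print(s['opening'],s['grasp_force'],Rc.T@(s['force']-f0),s['ee_pos'],s['time'])
robot.move_linear([*c,.26],velocity=.15)
s=robot.get_state();print(s['opening'],s['grasp_force'],s['force']-f0,s['qpos'],np.degrees(yaw))
np.save("grasp.npy",[*c,yaw])
```

```text
2-view [ 0.6468 -0.2332  0.0202]
[ 0.647  -0.2336] [ 0.663  -0.2398] -21.160246428690034 -20.84484176121089
False [ 0.6472 -0.2338  0.0228]
0.04343356439660741 30.000956366420723 [ 0.3117  0.1646 -3.7516] [ 0.6473 -0.2337  0.0231] 14.1583
0.04326359924003297 29.999634232954122 [-0.9473  0.7483 -3.7038] [-0.054   0.5543  0.5429  1.4128 -0.2899  1.2555  1.7169] -21.00254409495046
```

Run:
```python
from h import *
np.set_printoptions(precision=4,suppress=True)
ax=[.5462,.1061];Rc=R(np.radians(-16.5+90))
robot.move_ptp([*ax,.25],Rc)
robot.move_linear([*ax,.192],velocity=.1)
ci=robot.camera_info("wrist");im=robot.grab_frame("wrist");s=robot.get_state()
np.save("w3.npy",ci,allow_pickle=True);cv2.imwrite("pics/w3.png",im[:,:,::-1])
m=P(ci)@np.array([*ax,.19,1]);u,v=m[:2]/m[2]
x,y=int(u)-50,int(v)-37;cv2.imwrite("pics/w3c.png",cv2.resize(im[y:y+75,x:x+100,::-1],None,fx=8,fy=8,interpolation=cv2.INTER_CUBIC));print(u,v,x,y,s['time'],s['qpos'],s['ee_pos'])
def ext(X,Y,z,r):
    t=np.linspace(0,2*np.pi,200);m=P(ci)@np.array([X+r*np.cos(t),Y+r*np.sin(t),0*t+z,0*t+1]);m=m[:2]/m[2]
    U=(m[0]-x+.44)*8;V=(m[1]-y+.44)*8;return np.array([U.min(),U.max(),V.min(),V.max()])
p=s['ee_pos']
print("bore top",ext(p[0],p[1],p[2]-.0027,.011),"bore bottom",ext(p[0],p[1],p[2]-.0227,.011),"tip",ext(*ax,.16,.006),"shaft",ext(*ax,.152,.01))
```

```text
278.1927972791703 257.4317168844771 228 220 18.0083 [-0.6513  0.3598  0.5017  1.8332 -0.203   0.9983  1.2165] [0.5466 0.1061 0.1926]
bore top [253.9867 558.2675 163.9206 447.4957] bore bottom [269.7111 543.5897  78.2071 336.1297] tip [334.7681 477.1602  94.3747 229.1198] shaft [291.8551 520.4746  21.4745 238.5292]
```

View pics/w3c.png

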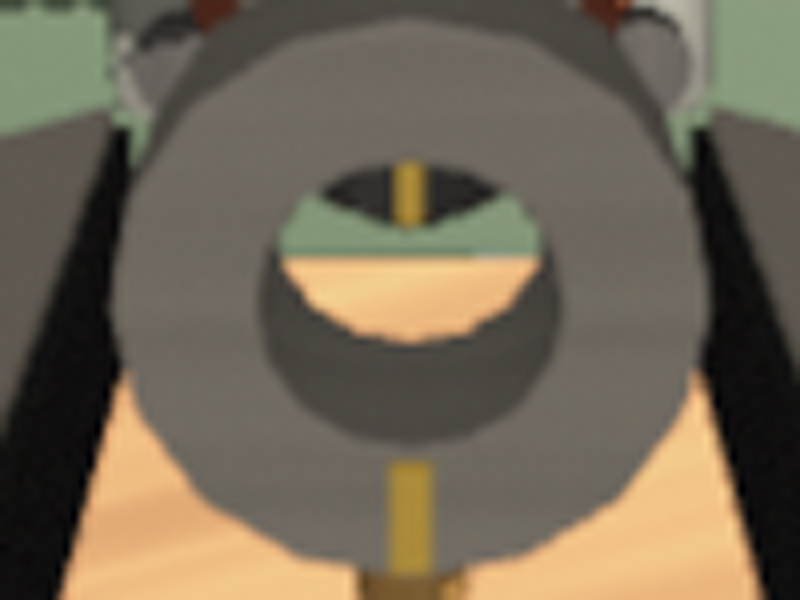

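The crop shows the bore centred at (411,303), the spindle tip's edge at v=228 and its dab at u=410. All of that is within 0.5 mm of prediction, and the screw is in line with the flat. Next I'll lower it with a force guard.

Run:
```python
from h import *
np.set_printoptions(precision=4,suppress=True)
ax=[.5462,.1061];f0=robot.get_state()['force']
for z in(.165,.1466):
    hit=robot.move_linear([*ax,z],velocity=.04,threshold=12)
    s=robot.get_state();print(hit,s['ee_pos'],s['force']-f0,s['moment'],s['opening'],s['time'])
    if hit:break
robot.pause(.3)
ci=robot.camera_info("wrist");im=robot.grab_frame("wrist");sc=robot.grab_frame("scene")
m=P(ci)@np.array([*ax,.15,1]);u,v=m[:2]/m[2];x,y=int(u)-50,int(v)-37
A=cv2.resize(im[y:y+75,x:x+100,::-1],(400,300),interpolation=cv2.INTER_CUBIC)
B=cv2.resize(sc[180:255,290:390,::-1],(400,300),interpolation=cv2.INTER_CUBIC)
cv2.imwrite("pics/end.png",np.hstack([A,B]));s=robot.get_state();print(s['ee_pos'],s['force']-f0,s['grasp_force'],s['time'])
```

```text
False [0.5463 0.1061 0.1651] [-0.4235  0.5469  0.201 ] [ 0.0169  0.013  -0.0519] 0.04330519147229993 18.8333
False [0.5462 0.106  0.1466] [0.5527 1.3139 0.5365] [ 0.0208 -0.0257  0.0364] 0.043316881489740534 19.4417
[0.5463 0.1061 0.1467] [ 0.8299  0.2383 -0.0932] 29.99948956305161 19.8417
```

View pics/end.png

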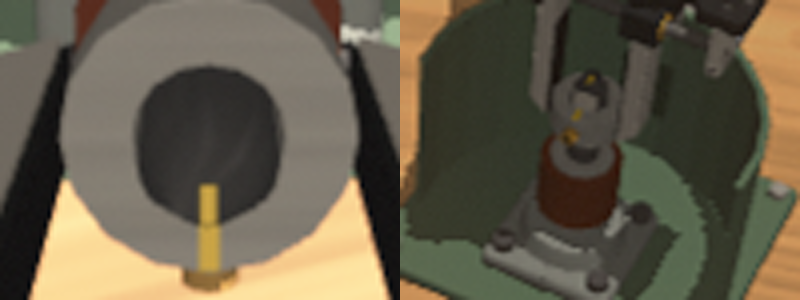

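The collar is round the spindle and upright. Its screw lines up with the spindle's dab, it sits clear above the drum, and there is almost no side force. Handing in.

```bash
python3 -c "
from rig import robot
print(robot.sign_off())"
```

```text
the job is handed in; nothing more can be done
None
```

I turned the spindle's flat to face out of the hood with a finger pressing on it, and handed in at about 20 s with the guide collar still gripped upright round the spindle, its screw at the middle of the flat and clear above the drum; the sign-off gave no verdict.

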